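# Weigh a plaster press mould on the studio scale

### The arm

A 7-joint arm with a two-finger parallel gripper is mounted at the origin on the work surface. World frame = base frame: x ahead of the robot, y to its left, z up, the work surface at z = 0. Lengths are in m, angles in rad, forces in N, time in s.
With the tool pointing down it reaches from about 0.4 to 0.875 m from the base axis. Payload 4.4 kg.
Tool frame: the origin (TCP) lies on the centre line of the jaws, within the pads' length; the fingertips stand 8 mm ahead of it and the grasp point (between the pads) lies 11 mm behind it; z points along the fingers, y is the line along which they close (so a half turn about z gives the same grasp; the last joint's range is limited). The gripper opens to 85 mm and grips with 20 to 120 N. Pads are 22 mm wide; open, the fingers measure 114 mm over their backs; the gripper's body (76 mm by 85 mm) begins 54 mm behind the grasp point. The pads swing forward as they close: fully open they stand 13 mm farther back than shut.
Start: joints at [1.09, 0.628, 0.038, 1.517, -0.027, 0.996, -0.02], TCP at [0.262, -0.595, 0.239] pointing down, gripper open.
Joint ranges: [-3.06, 3.06], [-0.37, 2.12], [-1.25, 1.32], [0.18, 2.47], [-1.1, 4.24], [0.23, 1.98], [-2.94, 2.94]. Speed limits (rad/s): [2.57, 2.57, 3.14, 3.14, 3.14, 3.14, 3.14].

### API

Orientations are given as a unit quaternion [w, x, y, z].
In Python, from workcell import ctrl gives the robot as it stands.
- The arm moves only by the tool send_rows, never from a script. Its argument "commands" is a list of rows, each a list of 3 entries, a list of its own where there are three numbers: the finger opening in m, from 0 to 0.0854, then the shift along the world's x, y, z in m, then the turn about the world's z in rad. In form: [[fingers, [tx, ty, tz], twist], ...]. A call has 1 to 10 rows; each row shifts and turns the commanded pose from where the row before left it; what a row does not reach is not made up. A row lasts 1/12 s, in which the tool goes at most 41.7 mm and 7.16 degrees, less where a joint would pass 70% of its speed; a pose out of reach is approached as far as the arm can. A call with a gripper value outside its range is refused whole. The fingers move at their own pace and stop on an object; the grip force is fixed at half the most. Time passes only in rows, so rows that do not move let the fingers close. It gives the time, the measured TCP pose, the force, the opening and the grip force at its end, in the units of the state.
- ctrl.get_obs(): the state, without advancing time (a new reading comes with each control period).
- ctrl.read_camera(name): name is "scene" or "top"; returns (picture, depth): 384x512x3 uint8, blue, green, red; 384x512 float32, m along the optical axis (not along the pixel's ray), 0 where there is no reading.
- ctrl.camera_params(name): a dict with "fx", "fy", "cx", "cy" (pixels), "T" (4x4, takes a point from camera to world coordinates). Camera axes: x right, y up, looking along -z (the intrinsics and any distortion apply to the point x, -y, -z); pixel columns grow to the right and rows downward; lengths in m; the calibration is good to about 2 mm. A picture is of the moment at which its call begins. camera_params takes no time and is no camera call.
- ctrl.job_done(): hands the job in; it is judged then, once.
Trained networks look in the newest picture that a camera, given by its name, has taken for a name from the list of things; names that differ only in an ending like _2 or _b are one class to them, and where a whole thing is asked for, a point or a joint stands for the part that bears it (a point fixed in the world has none). Each returns a list of dicts, best first, with "conf" (0 to 1); they miss things now and then, are a little off and sometimes report something else, mostly with a low value. They report only what shows in the picture. A call takes as long as a camera call.
- ctrl.masks_of(target, camera): "mask" (384x512 bool, what is visible of it) and "box" ([left, top, width, height] in pixels, round what is visible of it).
- ctrl.spot_point(target, camera): "pixel" ([column, row] in pixels: a listed point, or the origin of a listed thing).
The state is a dict: "time_s": time; "joint_pos": joint angles; "qvel": joint speeds; "tau": joint torques, N m; "position": TCP position; "orientation": TCP orientation; "force": force on the tool from outside, world axes, zero at the start; "torque": the same for the moment, N m; "opening": finger opening in m; "gripper_force": force on a finger pad.
Only numpy, scipy, OpenCV 4.12 (cv2) and the standard library are available. Lean on these libraries where they do the work, as an engineer would, in place of code of your own. Each camera call takes 0.05 s, during which the arm holds its last target. There are 200 camera calls.

### The job

We weigh the oblong plaster mould to see whether it has dried. Clear the wooden batten off the scale's pan and lay it flat in the wooden tray, then press the scale's zero button fully down while the pan is empty, and then set the oblong mould upright in the middle of the pan, its long sides along the pan's long sides and no edge overhanging. Lower it gently rather than dropping it, do not press the zero button while anything is on the pan, and leave the other things on the table where they are.

Things in the scene. Friction and masses are not known exactly. Their poses are not given: they have to be found in the camera images.
- scale: Low white bench scale, fixed to the table. Origin on the table right below the middle of its pan; z up; its x axis runs along the pan's short side, away from the button; its y axis along the pan's long side. Housing 170 (x, from -110 to +60) by 152 (y) by 42 mm high. On it, on a neck, a rigid steel pan that does not give: a flat rectangular plate 90 (x) by 132 (y) by 6 mm whose top lies 56 mm above the table. A dark display lies on the front deck beside the button.
- pan (a point): Centre of the pan's top face, 56 mm above the table; axes as the scale's.
- zero_top (a point): Centre of the top of the scale's round zero button (cap 22 mm across, in a low black housing on the scale's front deck), 78 mm to -x and 38 mm to +y of the pan's centre in the scale's axes; it is pushed straight down.
- zero (a joint): Travel of the zero button in m: 0 up, 0.006 fully down (counts as pressed beyond 0.004). A spring returns it; fully down takes about 4 N.
- tray: Open wooden tray, fixed to the table: 200 (x) by 130 (y) by 32 mm high outside, walls and floor 6 mm thick. Origin at the centre of its underside, on the table; empty at the start. It and the plaster slab may change sides.
- bat: Plaster slab, fixed to the table: 240 (x) by 200 (y) by 28 mm high; origin at the centre of its underside, on the table. The two moulds start on it.
- mould: The oblong plaster mould, loose, about 0.15 to 0.3 kg: a rectangular block 100 (x) by 54 (y) by 40 mm high with a rectangular hollow 76 by 34 mm, 18 mm deep, in its top. Origin at the centre of its underside; z up; x along its length. Starts upright on the slab. Either way round on the pan is right.
- batten: Wooden batten, loose, about 32 g: a plain bar 130 (x) by 22 (y) by 16 mm high. Origin at the centre of its underside; x along its length. Starts lying flat across the scale's pan.
- round_mould: Small round plaster mould, 54 mm across, 36 mm high, on the slab beside the oblong one; leave it. Origin at the centre of its underside.
- cup: Terracotta cup, 72 mm across, 78 mm high, standing beyond the scale; leave it. Origin at the centre of its underside.
- jar: Glass jar with a lid, 60 mm across, 85 mm high, standing beyond the scale; leave it. Origin at the centre of its underside.
- water_bowl: White bowl, 110 mm across, 45 mm high, standing beyond the scale; leave it. Origin at the centre of its underside.
- brush: Brush, 140 mm long, lying towards the far left of the table; leave it. Origin under its middle, x along its length.
- stamp: Small dark wooden block, 28 by 36 by 30 mm high, standing on the robot's side of the scale; leave it. Origin at the centre of its underside.

How it is judged:
By the outcome, as a careful person would: the job done as asked, in the order asked, and still so for the second after the job is handed in, with the robot touching nothing.
It also fails if it takes over 72 s, if anything falls off the work surface, if the arm or the gripper's body presses on something with over 40 N, if the wrist force passes 120 N, or if a joint passes its speed limit or range.

## Working session

There is one attempt and no reset: what is moved stays moved. The work goes in short steps, Python scripts to look and compute and a tool call to move; the robot and the scene stay as the last step left them, time stands still between calls to the robot, and variables do not carry over. Pictures are saved under pics/ and viewed, at most 10 in all, crops included, and the job is handed in when it is done.

Besides the shell and the picture viewer there is one more tool, called after "Request:" by a JSON object that holds its "name" and its "arguments". send_rows: Moves the arm, as the interface text tells. Its arguments: {"type":"object","properties":{"commands":{"type":"array"}},"required":["commands"]}

```bash
ls; mkdir -p pics
cat > h.py <<'E'
import numpy as np, cv2
from workcell import ctrl
def cloud(cam,depth):
    p=ctrl.camera_params(cam); v,u=np.mgrid[:384,:512]
    d=depth; X=np.stack([(u-p['cx'])/p['fx']*d,-(v-p['cy'])/p['fy']*d,-d,np.ones_like(d)],-1)
    return (X@np.array(p['T']).T)[...,:3]
def rect(P):
    (c,s,a)=cv2.minAreaRect((P[:,:2]*1000).astype(np.float32))
    return np.round(c,1),np.round(s,1),round(a,1)
E
python3 - <<'E'
from h import *
o=ctrl.get_obs(); print(o['position'],o['orientation'],o['opening'])
for cam in ['top','scene']:
    im,d=ctrl.read_camera(cam); cv2.imwrite(f'pics/{cam}0.png',im); C=cloud(cam,d)
    print(cam,{k:np.round(v,3).tolist() for k,v in ctrl.camera_params(cam).items()})
    for t in ['scale','pan','batten','mould','tray','stamp','round_mould','bat','cup','jar','water_bowl']:
        r=ctrl.masks_of(t,cam)
        for q in r[:1]:
            m=q['mask']&(d>0); P=C[m]
            if len(P)<10: continue
            z=P[:,2]; zt=np.percentile(z,95); T=P[z>zt-0.008]
            print(t,round(q['conf'],2),q['box'],len(P),'z95',round(zt,4),rect(T))
    for t in ['zero_top','pan']:
        for q in ctrl.spot_point(t,cam)[:1]:
            u,v=np.round(q['pixel']).astype(int); print(t,q['conf'],u,v,C[v,u])
E
```

```text
pics
[ 0.26173255 -0.59429736  0.23837603] [-9.40511947e-04  9.78570873e-01  2.05908019e-01 -2.22305735e-04] 0.08559305343506668
top {'fx': 497.595, 'fy': 497.595, 'cx': 257.833, 'cy': 194.873, 'T': [[0.007, 0.984, -0.176, 0.371], [-1.0, 0.006, -0.006, 0.011], [-0.004, 0.176, 0.984, 1.177], [0.0, 0.0, 0.0, 1.0]]}
scale 0.9 [216.3, 165.6, 76.8, 80.9] 4134 z95 0.0581 (array([550.9,  27.2]), array([132.1, 141.7]), 81.4)
pan 0.56 [216.0, 167.7, 77.3, 80.0] 4057 z95 0.0582 (array([550.9,  27.2]), array([132.1, 141.7]), 81.4)
batten 0.79 [246.5, 166.7, 26.2, 56.3] 603 z95 0.0743 (array([571. ,  15.3]), array([129.6,  22.1]), 19.3)
mould 0.78 [114.1, 217.0, 41.0, 50.4] 1224 z95 0.0696 (array([464.9, 299.1]), array([56.1, 99. ]), 68.6)
tray 0.65 [369.5, 176.3, 67.5, 87.0] 4966 z95 0.0315 (array([ 524.7, -322. ]), array([131.7, 199.8]), 85.6)
stamp 0.46 [197.5, 279.3, 18.1, 19.6] 193 z95 0.0325 (array([362.9, 136.7]), array([26.7, 35.7]), 30.1)
round_mould 0.84 [118.2, 180.0, 23.9, 23.1] 432 z95 0.0657 (array([578.9, 309.5]), array([49.3, 50.6]), 0.6)
bat 0.79 [87.2, 173.5, 88.4, 110.3] 7119 
[... 1246 characters left out ...]
.0321 (array([364.5, 139.2]), array([28.7, 33.3]), 27.4)
round_mould 0.89 [315.0, 270.2, 30.9, 31.3] 851 z95 0.0659 (array([580.9, 311. ]), array([53. , 50.6]), 48.7)
bat 0.56 [282.7, 234.1, 161.4, 117.5] 8093 z95 0.0304 (array([500.4, 314. ]), array([241.6, 200.5]), 5.9)
cup 0.88 [178.8, 235.2, 41.4, 51.7] 1573 z95 0.0792 (array([755.8, 132. ]), array([71.3, 69. ]), 64.0)
jar 0.56 [130.1, 175.8, 28.2, 39.0] 880 z95 0.0869 (array([ 781.9, -177.5]), array([49.4, 52.4]), 19.7)
water_bowl 0.87 [141.8, 211.3, 47.2, 36.6] 1323 z95 0.0463 (array([777.8, -18.2]), array([107.6, 106.6]), 13.6)
zero_top 0.45 289 202 [0.47262313 0.03668512 0.04366596]
pan 0.78 249 206 [0.58575754 0.03233302 0.06485648]
```

Run:
```python
from h import *
for cam in ['top','scene']:
    im,d=ctrl.read_camera(cam); C=cloud(cam,d)
    q=ctrl.masks_of('scale',cam)[0]; m=q['mask']&(d>0)
    for lo,hi in [(.035,.047),(.0535,.0615),(.0615,.069)]:
        mm=m&(C[...,2]>lo)&(C[...,2]<hi)
        n,l,s,c=cv2.connectedComponentsWithStats(mm.astype(np.uint8))
        for i in range(1,n):
            if s[i,4]>25: print(cam,lo,s[i],rect(C[l==i]),np.median(C[l==i],0).round(4))
    if cam=='top':
        a=cv2.resize(im[150:262,170:320],None,fx=5,fy=5); cv2.imwrite('pics/crop.png',a)
        np.save('d.npy',d)
```

```text
top 0.035 [ 216  166   75   81 2060] (array([551.2,  27.2]), array([151.6, 170. ]), 81.0) [0.5086 0.0261 0.0412]
top 0.0535 [224 170  35  44 731] (array([579.9,  49.1]), array([79.4, 89.9]), 80.8) [0.5718 0.0591 0.0558]
top 0.0535 [258 175  29  42 552] (array([570.8,  -8.9]), array([66.2, 89.5]), 81.3) [ 0.5812 -0.0195  0.0557]
top 0.0535 [234 217   8  10  29] (array([509.2,  63.7]), array([22.5, 14.3]), 19.2) [0.5109 0.0646 0.0566]
top 0.0615 [229 219   9  10  54] (array([505.3,  73.1]), array([19.4, 19. ]), 15.6) [0.5038 0.0742 0.063 ]
scene 0.035 [ 218  190   88   47 1212] (array([553.4,  30.2]), array([152.6, 169.7]), 81.8) [0.5556 0.0769 0.0429]
scene 0.0535 [225 191  30  16 204] (array([581.2, -32.7]), array([92.5, 41.6]), 20.2) [ 0.5883 -0.0272  0.0573]
scene 0.0535 [235 199  45  27 616] (array([582.3,  47.7]), array([84.8, 94.2]), 82.1) [0.5768 0.0621 0.0571]
scene 0.0535 [280 206  15   8  75] (array([507.3,  75.8]), array([29.7, 33.5]), 60.4) [0.5119 0.0801 0.0555]
scene 0.0615 [283 203   9   6  43] (array([505.8,  72.7]), array([20.8, 19.9]), 68.8) [0.5066 0.0746 0.0648]
```

View pics/top0.png

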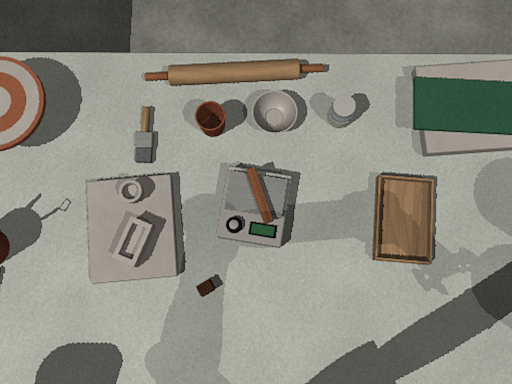

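View pics/crop.png

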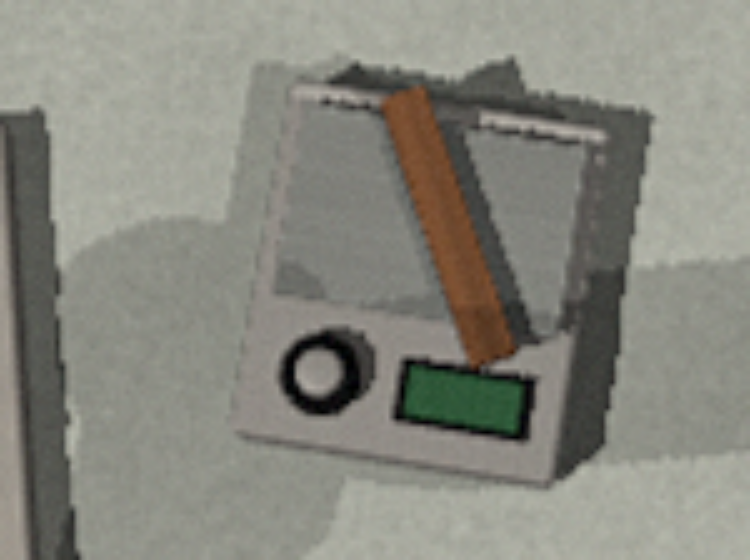

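The top picture shows the scale at about (255,205), with the batten across its pan from (250,170) to (268,218) and the button at (235,225). The mould is at (132,238), the tray at (404,220), and the networks agree with all of these. Next I move over the batten.

Request:
{"name": "send_rows", "arguments": {"commands": [[0.05,[0.0155,0.0305,-0.0055],-0.004],[0.05,[0.0155,0.0305,-0.0055],-0.004],[0.05,[0.0155,0.0305,-0.0055],-0.004],[0.05,[0.0155,0.0305,-0.0055],-0.004],[0.05,[0.0155,0.0305,-0.0055],-0.004],[0.05,[0.0155,0.0305,-0.0055],-0.004],[0.05,[0.0155,0.0305,-0.0055],-0.004],[0.05,[0.0155,0.0305,-0.0055],-0.004],[0.05,[0.0155,0.0305,-0.0055],-0.004],[0.05,[0.0155,0.0305,-0.0055],-0.004]]}}

```text
time_s: 2.43
position: [0.4177, -0.2885, 0.1843]
orientation: [0.0, 0.983, 0.186, 0.0]
force: [1.1, 0.5, 0.0]
opening: 0.0501
gripper_force: 0.0
```

Request:
{"name": "send_rows", "arguments": {"commands": [[0.05,[0.0155,0.0305,-0.0055],-0.004],[0.05,[0.0155,0.0305,-0.0055],-0.004],[0.05,[0.0155,0.0305,-0.0055],-0.004],[0.05,[0.0155,0.0305,-0.0055],-0.004],[0.05,[0.0155,0.0305,-0.0055],-0.004],[0.05,[0.0155,0.0305,-0.0055],-0.004],[0.05,[0.0155,0.0305,-0.0055],-0.004],[0.05,[0.0155,0.0305,-0.0055],-0.004],[0.05,[0.0155,0.0305,-0.0055],-0.004],[0.05,[0.0155,0.0305,-0.0055],-0.004]]}}

```text
time_s: 3.27
position: [0.5727, 0.0168, 0.1292]
orientation: [0.0, 0.986, 0.167, 0.0]
force: [0.9, 0.4, -0.2]
opening: 0.0505
gripper_force: 0.0
```

Request:
{"name": "send_rows", "arguments": {"commands": [[0.05,[0,0,0],0],[0.05,[0,0,0],0],[0.05,[0,0,0],0]]}}

```text
time_s: 3.52
position: [0.5717, 0.0147, 0.1292]
orientation: [0.0, 0.986, 0.167, -0.0]
force: [-0.6, -1.4, 0.1]
opening: 0.0503
gripper_force: 0.0
```

Request:
{"name": "send_rows", "arguments": {"commands": [[0.05,[0,0,-0.01],0],[0.05,[0,0,-0.01],0],[0.05,[0,0,-0.01],0],[0.05,[0,0,-0.01],0],[0.05,[0,0,-0.01],0],[0.05,[0,0,-0.006],0],[0.05,[0,0,-0.003],0],[0.05,[0,0,-0.002],0],[0.05,[0,0,0],0]]}}

```text
time_s: 4.27
position: [0.5719, 0.0151, 0.068]
orientation: [-0.0, 0.986, 0.167, -0.0]
force: [0.1, -0.3, 0.8]
opening: 0.0501
gripper_force: 0.0
```

Request:
{"name": "send_rows", "arguments": {"commands": [[0.015,[0,0,0],0],[0.01,[0,0,0],0],[0.01,[0,0,0],0],[0.01,[0,0,0],0],[0.01,[0,0,0],0],[0.01,[0,0,0],0],[0.01,[0,0,0],0]]}}

```text
time_s: 4.85
position: [0.5725, 0.0152, 0.0691]
orientation: [0.0, 0.986, 0.167, 0.001]
force: [-1.8, 0.2, 5.5]
opening: 0.0204
gripper_force: 60.0
```

Request:
{"name": "send_rows", "arguments": {"commands": [[0.01,[0,0,0.005],0],[0.01,[0,0,0.01],0],[0.01,[0,0,0.015],0],[0.01,[0,0,0.015],0],[0.01,[0,0,0.015],0],[0.01,[0,-0.01,0.01],-0.02],[0.01,[-0.003,-0.02,0],-0.028],[0.01,[-0.003,-0.02,0],-0.028],[0.01,[-0.003,-0.02,0],-0.028],[0.01,[-0.003,-0.02,0],-0.028]]}}

```text
time_s: 5.68
position: [0.5596, -0.0767, 0.1389]
orientation: [0.0, 0.995, 0.1, 0.0]
force: [1.2, -0.3, -0.5]
opening: 0.0201
gripper_force: 59.3
```

Request:
{"name": "send_rows", "arguments": {"commands": [[0.01,[-0.0035,-0.025,0],-0.028],[0.01,[-0.0035,-0.025,0],-0.028],[0.01,[-0.0035,-0.025,0],-0.028],[0.01,[-0.0035,-0.025,0],-0.028],[0.01,[-0.0035,-0.025,0],-0.028],[0.01,[-0.0035,-0.025,0],-0.028],[0.01,[-0.0035,-0.025,0],-0.028],[0.01,[-0.0035,-0.025,0],-0.028],[0.01,[-0.0035,-0.025,0],-0.028],[0.01,[-0.0025,-0.02,0],-0.028]]}}

```text
time_s: 6.52
position: [0.5245, -0.3232, 0.1388]
orientation: [0.001, 0.999, -0.041, -0.0]
force: [0.3, -0.1, -0.2]
opening: 0.0202
gripper_force: 59.3
```

Run:
```python
from h import *
o=ctrl.get_obs(); print(o['position'],o['orientation'],o['opening'],o['joint_pos'])
im,d=ctrl.read_camera('scene'); cv2.imwrite('pics/s1.png',cv2.resize(im,None,fx=1.5,fy=1.5))
```

```text
[ 0.52448391 -0.32321532  0.13875447] [ 7.16061551e-04  9.99164506e-01 -4.08625478e-02 -1.73555173e-04] 0.02022835435581587 [ 0.40314865  0.70532106  0.16793287  1.71296704 -0.15992     0.73630468
 -1.00211498]
```

View pics/s1.png

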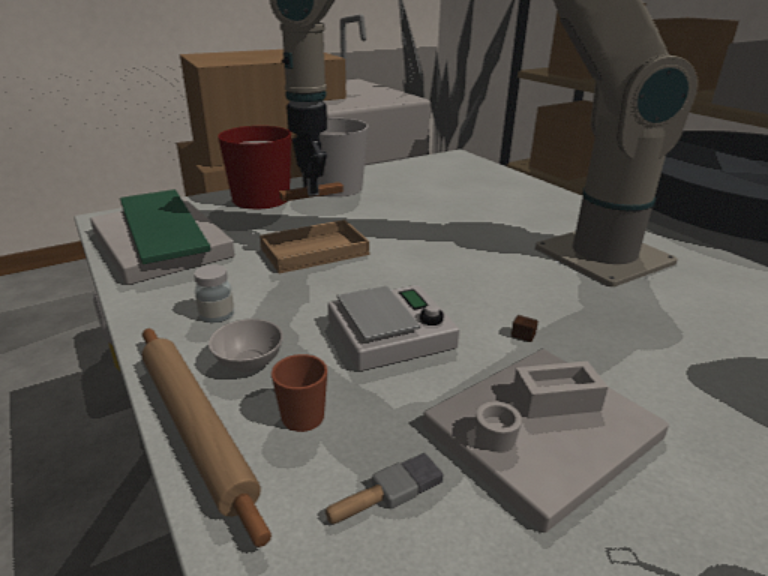

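The batten is held level over the tray, at about (310,190) in the picture, and the pan at (378,312) is empty. Next I lower the batten.

Request:
{"name": "send_rows", "arguments": {"commands": [[0.01,[0,0,-0.02],0],[0.01,[0,0,-0.02],0],[0.01,[0,0,-0.02],0],[0.01,[0,0,-0.02],0],[0.01,[0,0,-0.015],0],[0.01,[0,0,-0.01],0],[0.01,[0,0,-0.006],0],[0.01,[0,0,-0.003],0],[0.01,[0,0,-0.003],0],[0.01,[0,0,-0.001],0]]}}

```text
time_s: 7.4
position: [0.5263, -0.3202, 0.0207]
orientation: [0.0, 0.999, -0.039, 0.0]
force: [0.4, 0.2, 0.8]
opening: 0.0203
gripper_force: 59.3
```

Request:
{"name": "send_rows", "arguments": {"commands": [[0.01,[0,0,-0.001],0],[0.01,[0,0,0],0],[0.035,[0,0,0],0],[0.045,[0,0,0],0],[0.045,[0,0,0],0],[0.045,[0,0,0],0]]}}

```text
time_s: 7.9
position: [0.5261, -0.32, 0.0195]
orientation: [0.0, 0.999, -0.039, 0.0]
force: [0.2, 0.5, 0.3]
opening: 0.0453
gripper_force: 0.0
```

Request:
{"name": "send_rows", "arguments": {"commands": [[0.045,[0,0,0.015],0],[0.045,[0,0,0.025],0],[0.045,[0,0,0.03],0],[0.0,[0,0,0.03],0],[0.0,[0,0.03,0.01],0.1],[0.0,[0,0.035,0],0.1],[0.0,[0,0.035,0],0.1],[0.0,[0,0.035,0],0.1],[0.0,[0,0.035,0],0.1],[0.0,[0,0.035,0],0.1]]}}

```text
time_s: 8.73
position: [0.5258, -0.1134, 0.1296]
orientation: [0.0, 0.965, 0.261, 0.0]
force: [0.7, -0.3, -0.1]
opening: 0.0
gripper_force: 0.0
```

Run:
```python
from h import *
o=ctrl.get_obs(); print(o['position'],o['orientation'],o['opening'])
im,d=ctrl.read_camera('top'); C=cloud('top',d)
m=ctrl.masks_of('batten','top')
for q in m[:2]:
    P=C[q['mask']&(d>0)]; print(q['conf'],q['box'],np.percentile(P[:,2],[5,50,95]),rect(P))
cv2.imwrite('pics/t2.png',cv2.resize(im[150:300,200:460],None,fx=3,fy=3))
```

```text
[ 0.52579028 -0.11335533  0.12964949] [1.02163856e-04 9.65430967e-01 2.60658702e-01 2.80202624e-04] 2.3100234705690752e-07
0.57 [394.1, 188.9, 15.2, 60.3] [0.01254243 0.02112959 0.0252705 ] (array([ 470. , -256.1]), array([103.5, 269.9]), 41.5)
```

View pics/t2.png

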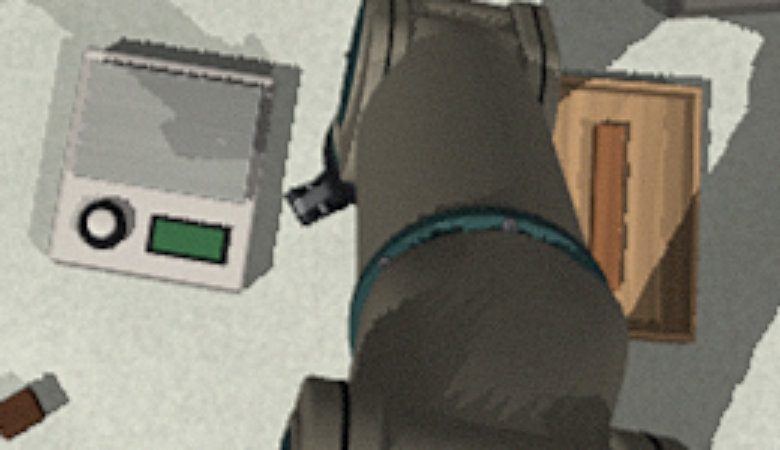

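The batten lies flat inside the tray at (610,205) in the crop, and the pan is clear. Next I move to the button.

Request:
{"name": "send_rows", "arguments": {"commands": [[0.0,[-0.0025,0.023,0],0.11],[0.0,[-0.0025,0.023,0],0.11],[0.0,[-0.0025,0.023,0],0.11],[0.0,[-0.0025,0.023,0],0.11],[0.0,[-0.0025,0.023,0],0.11],[0.0,[-0.0025,0.023,0],0.11],[0.0,[-0.0025,0.023,0],0.11],[0.0,[-0.003,0.025,0],0.11],[0.0,[0,0,-0.02],0],[0.0,[0,0,-0.02],0]]}}

```text
time_s: 9.67
position: [0.5068, 0.073, 0.09]
orientation: [0.001, 0.763, 0.646, 0.002]
force: [0.3, -0.5, -0.0]
opening: 0.0002
gripper_force: 0.0
```

Request:
{"name": "send_rows", "arguments": {"commands": [[0.0,[0,0,-0.004],0],[0.0,[0,0,-0.003],0],[0.0,[0,0,-0.003],0],[0.0,[0,0,0],0]]}}

```text
time_s: 10.0
position: [0.5058, 0.0707, 0.0795]
orientation: [0.0, 0.764, 0.645, 0.0]
force: [-0.2, 0.1, 0.3]
opening: 0.0
gripper_force: 0.0
```

Request:
{"name": "send_rows", "arguments": {"commands": [[0.0,[0,0.002,-0.003],0],[0.0,[0,0,-0.003],0],[0.0,[0,0,-0.002],0],[0.0,[0,0,-0.002],0],[0.0,[0,0,0],0]]}}

```text
time_s: 10.42
position: [0.5058, 0.0733, 0.0693]
orientation: [0.0, 0.764, 0.645, 0.0]
force: [0.4, 0.9, 2.6]
opening: 0.0001
gripper_force: 1.1
```

Request:
{"name": "send_rows", "arguments": {"commands": [[0.0,[0,0,-0.001],0],[0.0,[0,0,-0.001],0],[0.0,[0,0,0],0]]}}

```text
time_s: 10.67
position: [0.5058, 0.0733, 0.0674]
orientation: [0.0, 0.764, 0.645, 0.0]
force: [0.7, -0.1, 3.1]
opening: 0.0001
gripper_force: 1.6
```

Request:
{"name": "send_rows", "arguments": {"commands": [[0.0,[0,0,-0.001],0],[0.0,[0,0,-0.001],0],[0.0,[0,0,0],0]]}}

```text
time_s: 10.92
position: [0.5059, 0.0733, 0.066]
orientation: [0.0, 0.764, 0.645, 0.0]
force: [-0.6, 1.1, 8.7]
opening: -0.0001
gripper_force: 4.5
```

Request:
{"name": "send_rows", "arguments": {"commands": [[0.0,[0,0,-0.001],0],[0.0,[0,0,-0.001],0],[0.0,[0,0,0],0]]}}

```text
time_s: 11.17
position: [0.5059, 0.0733, 0.0656]
orientation: [0.001, 0.764, 0.645, 0.001]
force: [-3.8, 0.0, 26.4]
opening: -0.0002
gripper_force: 13.2
```

The force jumped at the stop, so the button is fully down. Next I lift off and go to the mould.

Request:
{"name": "send_rows", "arguments": {"commands": [[0.0,[0,0,0.01],0],[0.0,[0,0,0.02],0],[0.0,[0,0,0.025],0],[0.08,[0,0,0.025],0.105],[0.08,[-0.0032,0.0174,0],0.105],[0.08,[-0.0032,0.0174,0],0.105],[0.08,[-0.0032,0.0174,0],0.105],[0.08,[-0.0032,0.0174,0],0.105],[0.08,[-0.0032,0.0174,0],0.105],[0.08,[-0.0032,0.0174,0],0.105]]}}

```text
time_s: 12.0
position: [0.4855, 0.1777, 0.1429]
orientation: [-0.0, 0.479, 0.878, -0.001]
force: [1.2, 0.6, 0.2]
opening: 0.08
gripper_force: 0.0
```

Request:
{"name": "send_rows", "arguments": {"commands": [[0.08,[-0.0032,0.0174,0],0.105],[0.08,[-0.0032,0.0174,0],0.105],[0.08,[-0.0032,0.0174,0],0.105],[0.08,[-0.0032,0.0174,0],0.105],[0.08,[-0.0032,0.0174,0],0.105],[0.08,[-0.0032,0.0174,0],0.105],[0.08,[-0.0032,0.0174,0],0],[0.08,[0,0,0],0],[0.08,[0,0,0],0]]}}

```text
time_s: 12.75
position: [0.4632, 0.2994, 0.1428]
orientation: [-0.0, 0.185, 0.983, -0.001]
force: [0.3, 0.1, -0.4]
opening: 0.0801
gripper_force: 0.0
```

Request:
{"name": "send_rows", "arguments": {"commands": [[0.08,[0.002,0,-0.015],0],[0.08,[0,0,-0.015],0],[0.08,[0,0,-0.015],0],[0.08,[0,0,-0.015],0],[0.08,[0,0,-0.015],0],[0.08,[0,0,-0.01],0],[0.08,[0,0,-0.008],0],[0.08,[0,0,-0.004],0],[0.08,[0,0,0],0]]}}

```text
time_s: 13.5
position: [0.4657, 0.2985, 0.0456]
orientation: [-0.0, 0.186, 0.983, -0.001]
force: [-0.9, 0.6, 0.2]
opening: 0.08
gripper_force: 0.0
```

Request:
{"name": "send_rows", "arguments": {"commands": [[0.06,[0,0,0],0],[0.045,[0,0,0],0],[0.04,[0,0,0],0],[0.04,[0,0,0],0],[0.04,[0,0,0],0],[0.04,[0,0,0],0]]}}

```text
time_s: 14.0
position: [0.4664, 0.2996, 0.0472]
orientation: [0.001, 0.186, 0.983, 0.0]
force: [0.1, -0.7, 6.1]
opening: 0.053
gripper_force: 64.6
```

Request:
{"name": "send_rows", "arguments": {"commands": [[0.04,[0,0,0.005],0],[0.04,[0,0,0.015],0],[0.04,[0,0,0.02],0],[0.04,[0,0,0.025],0],[0.04,[0,0,0.025],-0.04],[0.04,[0.004,-0.01,0.01],-0.08],[0.04,[0.0085,-0.021,0],-0.1],[0.04,[0.0085,-0.021,0],-0.1],[0.04,[0.0085,-0.021,0],-0.1],[0.04,[0.0085,-0.021,0],-0.1]]}}

```text
time_s: 14.83
position: [0.5038, 0.2042, 0.1465]
orientation: [-0.0, 0.434, 0.901, -0.0]
force: [0.2, 0.3, -1.4]
opening: 0.053
gripper_force: 63.7
```

Request:
{"name": "send_rows", "arguments": {"commands": [[0.04,[0.0085,-0.021,0],-0.1],[0.04,[0.0085,-0.021,0],-0.1],[0.04,[0.0085,-0.021,0],-0.1],[0.04,[0.0085,-0.021,0],-0.1],[0.04,[0.0085,-0.021,0],-0.1],[0.04,[0.0085,-0.021,0],-0.1],[0.04,[0.0085,-0.021,0],-0.1],[0.04,[0.0085,-0.021,0],-0.1],[0.04,[0.005,-0.013,0],-0.031],[0.04,[0,0,0],0]]}}

```text
time_s: 15.67
position: [0.5776, 0.02, 0.1461]
orientation: [0.001, 0.761, 0.649, -0.001]
force: [-0.5, -1.3, -2.1]
opening: 0.0531
gripper_force: 63.7
```

Request:
{"name": "send_rows", "arguments": {"commands": [[0.04,[0,0,-0.01],0],[0.04,[0,0,-0.01],0],[0.04,[0,0,0],0],[0.04,[0,0,0],0]]}}

```text
time_s: 16.0
position: [0.5755, 0.0259, 0.1251]
orientation: [-0.001, 0.758, 0.652, -0.001]
force: [0.6, 0.0, -2.1]
opening: 0.053
gripper_force: 63.7
```

Run:
```python
from h import *
o=ctrl.get_obs(); print(o['position'],o['orientation'],o['opening'])
im,d=ctrl.read_camera('scene'); C=cloud('scene',d)
for q in ctrl.masks_of('mould','scene')[:2]:
    P=C[q['mask']&(d>0)]; print(q['conf'],q['box'],np.percentile(P[:,2],[2,50,98]),rect(P))
cv2.imwrite('pics/s3.png',cv2.resize(im[90:290,130:390],None,fx=3,fy=3))
```

```text
[0.57546925 0.02591047 0.12505869] [-0.00128838  0.75842964  0.65175301 -0.00090964] 0.052963258812553385
0.71 [240.6, 162.8, 34.3, 36.8] [0.04467005 0.13417222 0.14800405] (array([482.4, -92.2]), array([419. ,  80.3]), 57.2)
```

View pics/s3.png

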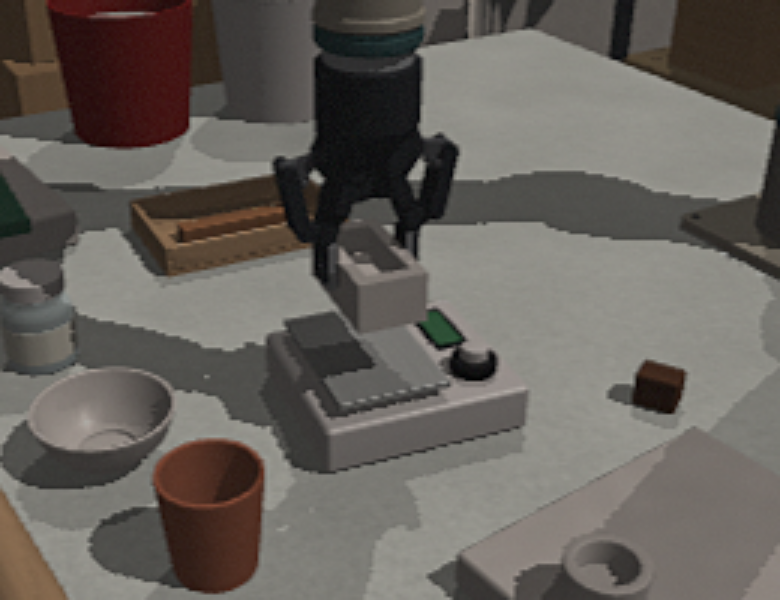

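The mould is held level and upright over the pan, at about (375,280) in the crop, with its long side along the pan's. I'll check its offset in the grip from the depth data.

Run:
```python
from h import *
for cam in ['scene']:
    im,d=ctrl.read_camera(cam); C=cloud(cam,d)
    x=np.array([np.cos(np.radians(-8.8)),np.sin(np.radians(-8.8))]); y=np.array([-x[1],x[0]])
    E=C[...,:2]-[.5767,.0237]; a=E@x; b=E@y; z=C[...,2]
    m=(z>.1)&(z<.16)&(abs(a)<.024)&(abs(b)<.09)&(d>0)
    print(np.percentile(b[m],[1,5,95,98,99.5])*1e3)
    m2=(z>.109)&(z<.14)&(b>.03)&(b<.09)&(abs(a)<.06)&(d>0)
    print(m2.sum(),np.percentile(a[m2],[1,3,97,99])*1e3,np.percentile(z[m&(abs(b)<.06)],[1,99]))
    m3=m&(b<-.03); print(b[m3].min()*1e3)
```

```text
[-43.12215275 -35.99577305  54.42296316  54.81495079  55.77832428]
332 [-26.64945708 -24.6999458   27.71325759  27.90436622] [0.10898418 0.14918299]
-49.34459491303433
```

Request:
{"name": "send_rows", "arguments": {"commands": [[0.04,[0,-0.0015,-0.01],0],[0.04,[0,0,-0.01],0],[0.04,[0,0,-0.01],0],[0.04,[0,0,-0.007],0],[0.04,[0,0,-0.005],0],[0.04,[0,0,-0.003],0],[0.04,[0,0,-0.002],0],[0.04,[0,0,-0.001],0],[0.04,[0,0,0],0]]}}

```text
time_s: 16.9
position: [0.577, 0.0229, 0.0783]
orientation: [0.0, 0.759, 0.651, 0.0]
force: [0.6, 0.5, -2.4]
opening: 0.0532
gripper_force: 63.7
```

Request:
{"name": "send_rows", "arguments": {"commands": [[0.04,[0,0,-0.001],0],[0.04,[0,0,0],0]]}}

```text
time_s: 17.07
position: [0.5771, 0.0229, 0.0775]
orientation: [0.0, 0.759, 0.651, 0.0]
force: [-0.2, -0.2, -2.8]
opening: 0.0532
gripper_force: 63.7
```

Request:
{"name": "send_rows", "arguments": {"commands": [[0.04,[0,0,-0.001],0],[0.04,[0,0,-0.001],0],[0.04,[0,0,0],0]]}}

```text
time_s: 17.32
position: [0.5769, 0.0228, 0.0753]
orientation: [0.0, 0.759, 0.651, 0.0]
force: [1.0, 0.3, -2.9]
opening: 0.0529
gripper_force: 63.8
```

Request:
{"name": "send_rows", "arguments": {"commands": [[0.04,[0,0,-0.0005],0],[0.04,[0,0,-0.0005],0],[0.04,[0,0,0],0]]}}

```text
time_s: 17.57
position: [0.5769, 0.0228, 0.0752]
orientation: [0.0, 0.759, 0.651, 0.0]
force: [-2.3, -0.3, 6.9]
opening: 0.053
gripper_force: 64.8
```

Request:
{"name": "send_rows", "arguments": {"commands": [[0.055,[0,0,0],0],[0.062,[0,0,0],0],[0.068,[0,0,0],0],[0.068,[0,0,0],0],[0.068,[0,0,0],0],[0.068,[0,0,0.008],0],[0.068,[0,0,0.015],0],[0.068,[0,0,0.025],0],[0.068,[0,0,0.035],0],[0.068,[0,0,0.035],0]]}}

```text
time_s: 18.4
position: [0.5761, 0.0228, 0.1935]
orientation: [-0.001, 0.759, 0.651, -0.001]
force: [0.5, 0.2, -1.2]
opening: 0.0678
gripper_force: 0.0
```

Request:
{"name": "send_rows", "arguments": {"commands": [[0.068,[-0.01,-0.03,0.02],0],[0.068,[-0.01,-0.035,0],0],[0.068,[-0.01,-0.035,0],0],[0.068,[-0.01,-0.035,0],0],[0.068,[-0.01,-0.035,0],0],[0.068,[-0.01,-0.035,0],0],[0.068,[0,0,0],0]]}}

```text
time_s: 18.98
position: [0.5134, -0.1919, 0.2126]
orientation: [0.002, 0.763, 0.646, -0.003]
force: [-0.4, -0.4, 0.1]
opening: 0.0677
gripper_force: 0.0
```

Run:
```python
from h import *
for cam in ['top','scene']:
    im,d=ctrl.read_camera(cam); C=cloud(cam,d)
    for t in ['mould','scale','batten','round_mould','stamp']:
        for q in ctrl.masks_of(t,cam)[:1]:
            P=C[q['mask']&(d>0)]; z=np.percentile(P[:,2],95); print(cam,t,q['conf'],z.round(4),rect(P[P[:,2]>z-.007]))
            if t=='scale': print('housing',rect(P[(P[:,2]>.035)&(P[:,2]<.047)]))
    if cam=='top': cv2.imwrite('pics/t4.png',cv2.resize(im[100:300,80:340],None,fx=3,fy=3))
```

```text
top mould 0.77 0.0974 (array([578. ,  24.8]), array([99.9, 54.5]), 81.0)
top scale 0.96 0.0578 (array([551.6,  27.4]), array([132.1, 140.8]), 80.9)
housing (array([551.5,  27.1]), array([151.7, 170.4]), 80.8)
top batten 0.73 0.0215 (array([729. , 296.2]), array([139.5,  41.9]), 2.7)
top round_mould 0.8 0.0656 (array([579.4, 309.6]), array([51.1, 49.3]), 45.5)
top stamp 0.69 0.0325 (array([363.7, 136.7]), array([27.3, 35.7]), 32.0)
scene mould 0.96 0.0979 (array([578.5,  24.1]), array([104.2,  55.3]), 82.1)
scene scale 0.58 0.0578 (array([552. ,  27.2]), array([135. , 140.3]), 81.2)
housing (array([552.6,  28.5]), array([152.8, 170.4]), 81.6)
scene batten 0.5 0.0244 (array([ 527.4, -296.9]), array([ 67.9, 129.9]), 87.3)
scene round_mould 0.96 0.0658 (array([580.9, 311.1]), array([51.2, 52. ]), 88.2)
scene stamp 0.54 0.0318 (array([364.8, 138.1]), array([28.5, 35.2]), 32.1)
```

View pics/t4.png

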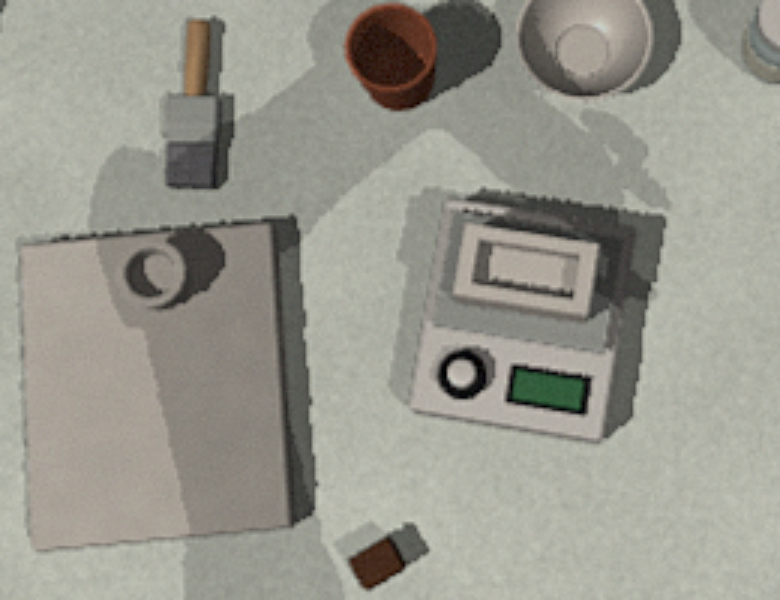

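The mould sits upright at (527,270) in the crop, within about 2 mm of the pan's middle and aligned with it. The round mould, stamp, brush, cup and bowl are where they were.

```bash
python3 -c "
from workcell import ctrl; print(ctrl.job_done())"
```

```text
the job is handed in; nothing more can be done
None
```

The job is handed in at about 19 s of the 72 s allowed: the batten lies flat in the tray, the zero button was pressed to its stop with the pan empty, and the oblong mould was lowered gently to stand upright in the middle of the pan, aligned with it to within about 2 mm.

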